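Free a chamber slide from its sprung station

ROBOT

A 6-joint arm with a two-finger parallel gripper is mounted at the origin on the work surface. World frame = base frame: x ahead of the robot, y to its left, z up, the work surface at z = 0. Lengths are in m, angles in degrees, forces in N, time in s.
With the tool pointing down it reaches from about 0.25 to 0.8 m from the base axis. Payload 8.5 kg.
Tool frame: the origin (TCP) lies at the centre of the arm's flange, where the gripper is bolted on; the fingertips stand 173 mm ahead of it and the grasp point (between the pads) lies 155 mm ahead of it; y points along the fingers, z is the direction in which the jaws open and shut, and the axes are right-handed (so a half turn about y gives the same grasp; the last joint's range is limited). The gripper opens to 85 mm and grips with 20 to 120 N. Pads are 22 mm wide; open, the fingers measure 114 mm over their backs; the gripper's body (76 mm by 85 mm) begins 54 mm behind the grasp point. The pads swing forward as they close: fully open they stand 13 mm farther back than shut.
Start: joints at [-71.62, 13.648, -0.773, 75.585, 0, 90], TCP at [0.166, -0.498, 0.405] pointing down, gripper open.
Joint ranges: [-152.45, 152.45], [-59.26, 108.67], [-65.41, 83.53], [-104.44, 129.93], [-82.83, 76.93], [-180, 180]. Speed limits (degrees/s): [127.2, 127.2, 159.86, 180, 180, 180].

INTERFACE

Orientations are given as [roll, pitch, yaw] about the fixed x, y, z axes, in that order (R = Rz(yaw) Ry(pitch) Rx(roll)).
In Python, from station import sensors, eyes, ctrl gives the robot as it stands. The module is installed in compiled form; this text tells all that it offers.
- The arm moves only by the shell command python3 -m inch 'ROWS' [FORCE]. ROWS is JSON, one flat list of numbers, 7 for each row, row after row: the shift along the world's x, y, z in mm, then the turn, a rotation vector about the world's x, y, z in rad, then the opening, from 0 (shut) to 1 (fully open). In form: [dx, dy, dz, ax, ay, az, hand, dx, dy, dz, ax, ay, az, hand, ...]. A call has 1 to 5 rows; each row is the pose to reach, as a shift and turn from the pose commanded when the call began; what a row does not reach only later rows make up. A row lasts 1/12 s, in which the tool goes at most 41.7 mm and 7.16 degrees, less where a joint would pass 70% of its speed; a pose out of reach is approached as far as the arm can. A call with a gripper value outside its range is refused whole. The fingers move at their own pace and stop on an object; FORCE is the grip in N (left out, the last holds). Time passes only in rows, so rows that repeat a pose let the fingers close. It gives the time, the measured TCP pose, the force and the opening at its end, in the units of the state.
- sensors.state(): the state, without advancing time (a new reading comes with each control period).
- eyes.capture(name): name is "scene" or "top" or "wrist"; returns a dict with "pixels" (420x560x3 uint8, blue, green, red), "mtx" (3x3 intrinsics, pixels), "dist" ([k1, k2, p1, p2, k3] as OpenCV has them; the pictures are not rectified), "rvec" (rotation vector, rad) and "tvec" (3), from world to camera coordinates, as OpenCV has them. Camera axes: x right, y down, z forward; pixel columns grow to the right and rows downward; lengths in m; the calibration is good to about 2 mm. A picture is of the moment at which its call begins. There is no depth.
- ctrl.finish_job(): hands the job in, once; it reports no verdict.
Trained networks look in a picture, given as the dict that the camera call returned (one of the last four; its "shot" number tells which), for a name from the list of things; names that differ only in an ending like _2 or _b are one class to them, and where a whole thing is asked for, a point or a joint stands for the part that bears it (a point fixed in the world has none). Each returns a list of dicts, best first, with "p" (0 to 1); they miss things now and then, are a little off and sometimes report something else, mostly with a low value. They report only what shows in the picture. A call takes as long as a camera call. They do not tell look-alikes from the thing itself.
- eyes.look_for(name, picture): "box" ([centre column, centre row, width, height] in pixels, round what is visible of it).
The state is a dict: "clock": time; "q": joint angles; "dq": joint speeds; "joint_efforts": joint torques, N m; "ee_pos": TCP position; "tcp_rot": TCP orientation; "wrist_force": force on the tool from outside, world axes, zero at the start; "moment": the same for the moment, N m; "grip_width": finger opening in m.
Only numpy, scipy, OpenCV 4.12 (cv2) and the standard library are available. Lean on these libraries where they do the work, as an engineer would, in place of code of your own. Each camera call takes 0.05 s, during which the arm holds its last target. There are 200 camera calls.

TASK

Take the tall, lidded chamber slide out of its station on the slide thermostat and lay it flat, properly down in the empty bay of the grey transport tray. It is caught at both ends: press it gently back towards the robot against its sprung stop until its far end is out from under the fixed lip, tilt that end up clear and draw it out over the lip. The glass cracks if it is forced against stop or lip and the wells spill if it is tipped steeply or dropped, so go by feel, keep it near level, and leave everything else where it is.

Things in the scene. Friction and masses are not known exactly. Their poses are not given: they have to be found in the camera images.
- stations: the lips, sprung stops and guides of the slide thermostat, a fixed low white bench unit, 300 x 300 mm with its sloping key panel on the robot's side; black metal deck 75 mm above the bench. Origin: centre of its main housing at bench level; +x points away from the robot, z up. Three stations run along x; the tall slide is in any one. Over 17 N (rubbing included) between it and stop, hood, lip or guides cracks the glass.
- station_left (a point): nominal middle of the left station, on the deck surface, at x = 10, y = +80 mm of the thermostat. The stations' aluminium clip plates (lip and stop together) are clamped in slots anywhere within 12 mm along x, and that is NOT measured; this point and the slide do not move with them. So how far the slide must be pressed back is unknown and has to be felt.
- station_mid (a point): the same for the middle station, x = 10, y = 0 mm. Low guides (4 mm high) flank the two ends of each slide with 2.7 mm play each side; along its middle 44 mm the slide's sides are free down to the deck for fingers, with 54 mm to the next slide.
- station_right (a point): the same for the right station, x = 10, y = -80 mm. Behind each sprung stop is a fixed spring housing 13 mm high, 66 to 82 mm from the station's middle (give or take 6 mm).
- slide: the chamber slide to take: glass base 76 (x) x 26 (y) x 3 mm with a clear four-well chamber and white lid on it, 44 x 26 mm in plan, centred, top 17 mm above the underside; 16 mm of base is bare at each end. The tall one of the slides in the thermostat, about 50 g. Origin: centre of its underside; x along its length, away from the robot. Grip across the 26 mm width (y) at the middle.
- slide_far (a point): middle of the lower edge of the slide's far end, +38 mm in its x. A fixed steel lip, underside 3.8 and top 7.2 mm above the deck, overhangs this end by 1.1 to 13.1 mm: always 0.6 mm more than the free gap at the other end. To clear it, press the slide back until the stop has gone in about 1 mm, then raise this end over 8 mm.
- slide_near (a point): middle of the lower edge of the near end, -38 mm in the slide's x, 0.5 to 12.5 mm from the sprung stop. The stop starts at 4 N, then takes 5 N per mm: far end free at 7 N, with margin at 9 to 11 N. Its hood (underside 5.2, top 7.8 mm above deck) reaches 8.5 mm over this end and allows 0.26 rad of tilt; at about 0.2 rad draw the slide out far end first along its length, 12 mm or more.
- tray: grey transport tray, fixed, 110 (x) x 150 (y) x 12 mm, with two rectangular bays 82 x 32 mm, 5 mm deep, their long sides along the tray's x, centred at y = +37 mm (empty) and y = -37 mm (holds a flat slide). Origin: centre of its underside.
- bay (a point): centre of the floor of the empty bay, 7 mm above the bench; axes as the tray's. The slide may lie in it either way round.
- flat_a: flat culture slide (bystander): the same 76 x 26 x 3 mm base and bare ends, but with only a low sealed frame, 7 mm high in all, in one of the three stations of the thermostat. Origin: centre of its underside
- flat_b: flat culture slide (bystander): the same 76 x 26 x 3 mm base and bare ends, but with only a low sealed frame, 7 mm high in all, in another of the three stations of the thermostat. Origin: centre of its underside
- flat_c: flat culture slide (bystander): the same 76 x 26 x 3 mm base and bare ends, but with only a low sealed frame, 7 mm high in all, in the other bay of the tray. Origin: centre of its underside
- wash_bottle: milky wash bottle with a red cap and bent spout, 72 mm across, 220 mm high (bystander). Origin: centre of its underside
- tube_rack: white microtube rack, 95 x 175 x 57 mm with its tubes (bystander). Origin: centre of its underside
- timer: small white bench timer, 55 x 65 x 18 mm (bystander). Origin: centre of its underside
- forceps: steel forceps lying flat, 140 mm long along x (bystander). Origin: middle of their length, at bench level
- jar: amber jar with a blue lid, 68 mm across, 65 mm high (bystander). Origin: centre of its underside
- tip_box: grey box of pipette tips with a clear lid, 87 x 124 x 70 mm (bystander). Origin: centre of its underside
There are look-alikes about, which are no part of the job. There is more than one size of the slide; the one meant has the size given above. There is more than one size of the tray; the one meant has the size given above.

How it is judged (in metres and radians):
On the way:
1. the slide's far end has been tilted up clear of the lip (over 6.8 mm above the deck) while its near end is still down in the stop (z of slide_far in the frame of stations above 0.0818 m and z of slide_near in the frame of stations below 0.0795 m), for 0.1 s.
At the end, for the whole second after the job is handed in: the tall chamber slide lies right way up, flat (within 0.03 rad) on the floor of the tray's empty bay (within 1.5 mm), within 6 mm of its middle each way, released and at rest; nothing else has been shifted (x of slide in the frame of bay between -0.006 and 0.006 m and y of slide in the frame of bay between -0.006 and 0.006 m and z of slide in the frame of bay below 0.0015 m and angle between slide's own z axis and vertical below 0.03 rad and contact force between slide and the fingers below 0.1 N and linear speed of slide below 0.01 m/s); the robot touches nothing.
It fails at once if the slide is pressed, levered or jammed against the sprung stop, its hood, the lip or the guides with more than 17 N in all (contact force between slide and stations above 17 N).
It fails at once if the slide is let go and falls (over 0.35 m/s with no finger on it) (contact force between slide and the fingers below 0.1 N and linear speed of slide above 0.35 m/s).
It fails at once if the slide is tipped more than 0.5 rad from level (angle between slide's own z axis and vertical above 0.5 rad).
It fails at once if another slide is shifted by more than 12 mm (distance of any of flat_a, flat_b, flat_c from where it was at the start of the episode above 0.012 m).
It fails at once if another thing on the bench is shifted by more than 30 mm (distance of any of wash_bottle, tube_rack, timer, forceps, jar, tip_box from where it was at the start of the episode above 0.03 m).
It also fails if it takes over 48 s, if anything falls off the work surface, if the arm or the gripper's body presses on something with over 40 N, if the wrist force passes 120 N, or if a joint passes its speed limit or range.

## Working session

There is one attempt and no reset: what is moved stays moved. The work goes in short steps, Python scripts to look and compute and a shell command to move; the robot and the scene stay as the last step left them, time stands still between calls to the robot, and variables do not carry over. Pictures are saved under pics/ and viewed, on a budget of 10 in all, crops included, one or two more only if the job needs it, and the job is handed in when it is done.

```bash
mkdir -p pics
cat > h.py <<'E'
import numpy as np,cv2
from station import sensors,eyes,ctrl
def cap(n,f=None):
    p=eyes.capture(n)
    if f: cv2.imwrite('pics/'+f,p['pixels'])
    return p
def ray(p,uv):
    u=cv2.undistortPoints(np.array([[uv]],float),np.array(p['mtx']),np.array(p['dist'])).ravel()
    R=cv2.Rodrigues(np.array(p['rvec'],float))[0];t=np.array(p['tvec'],float).ravel()
    return -R.T@t, R.T@np.array([u[0],u[1],1])
def at(p,uv,z):
    c,d=ray(p,uv);return c+d*(z-c[2])/d[2]
def proj(p,X):
    return cv2.projectPoints(np.array(X,float).reshape(-1,3),np.array(p['rvec'],float),np.array(p['tvec'],float),np.array(p['mtx']),np.array(p['dist']))[0].reshape(-1,2)
E
python3 - <<'E'
from h import *
ims=[]
for n in('top','scene'):
    p=cap(n,n+'0.png')
    for o,z in(('slide',.09),('tray',.012),('stations',.08),('flat_a',.08)):
        for d in eyes.look_for(o,p)[:4]:
            print(n,o,round(d['p'],2),np.round(d['box']),np.round(at(p,d['box'][:2],z),3))
print(sensors.state())
E
```

```text
top slide 0.55 [320. 119.  17.  16.] [ 0.776 -0.12   0.09 ]
top slide 0.28 [233. 131.  30.  29.] [0.742 0.082 0.09 ]
top tray 0.75 [409. 301.  50.  40.] [ 0.354 -0.347  0.012]
top tray 0.59 [376. 227.  72.  59.] [ 0.532 -0.268  0.012]
top stations 0.69 [348. 304.  29.  31.] [ 0.353 -0.186  0.08 ]
top stations 0.63 [242. 213. 102.  68.] [0.553 0.056 0.08 ]
top flat_a 0.83 [392. 223.  13.  31.] [ 0.538 -0.287  0.08 ]
top flat_a 0.81 [204. 212.  18.  31.] [0.554 0.141 0.08 ]
top flat_a 0.59 [242. 207.  12.  29.] [0.566 0.055 0.08 ]
scene slide 0.71 [244. 164.  23.  17.] [ 0.426 -0.167  0.09 ]
scene slide 0.69 [281. 216.  12.  16.] [ 0.583 -0.014  0.09 ]
scene slide 0.58 [218. 301.  20.  17.] [ 0.852 -0.096  0.09 ]
scene tray 0.98 [198. 156.  39.  18.] [ 0.356 -0.352  0.012]
scene tray 0.57 [201. 204.  60.  31.] [ 0.541 -0.27   0.012]
scene tray 0.52 [429. 287.  64.  52.] [0.655 0.392 0.012]
scene stations 0.67 [311. 215.  78.  59.] [0.554 0.061 0.08 ]
scene flat_a 0.76 [313. 219.   8.  22.] [0.566 0.067 0.08 ]
scene flat_a 0.6 [344. 223.  10.  20.] [0.559 0.148 0.08 ]
scene flat_a 0.59 [189. 203.   9.  20.] [ 0.595 -0.271  0.08 ]
{'clock': 0.5, 'q': array([-7.16190065e+01,  1.36477861e+01, -7.75847780e-01,  7.55826329e+01,
       -6.56314618e-04,  9.00002073e+01]), 'dq': array([ 0.01433553,  0.00591516,  0.19743911,  0.02678582, -0.02438937,
        0.04727593]), 'joint_efforts': array([ 1.02828260e-03, -5.38160133e+01,  3.46482325e+01,  3.85631065e-03,
        6.89038347e-05,  9.34111711e-06]), 'ee_pos': array([ 0.16553917, -0.49818565,  0.40466082]), 'tcp_rot': array([-9.00062667e+01, -6.56337283e-04, -1.61619214e+02]), 'wrist_force': array([-0.13579519,  0.33435863, -0.0259515 ]), 'moment': array([ 0.02803079, -0.02382454, -0.00371835]), 'grip_width': 0.08524214039898108}
```

View pics/top0.png

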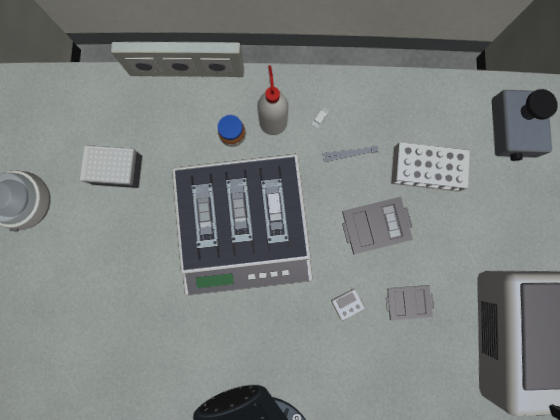

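View pics/scene0.png

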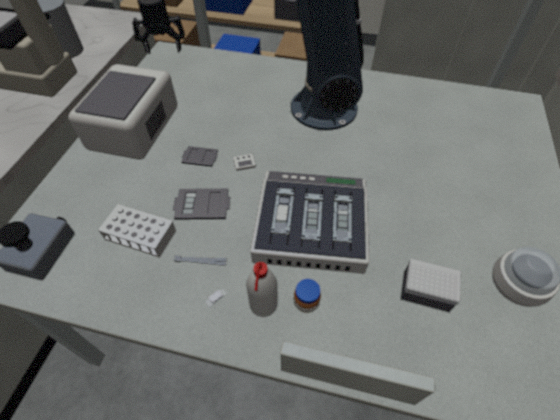

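The top view shows the thermostat at (242,225) with the white-lidded tall slide in its right station at (276,207). The other two stations hold flat slides. There are two trays: the larger at (377,226) and the smaller at (409,302). A small look-alike slide lies at (320,118). I'll confirm the choice in one enlarged crop.

Run:
```python
from h import *
p=cap('top')
c=p['pixels'][148:298,168:434]
cv2.imwrite('pics/c1.png',cv2.resize(c,None,fx=3,fy=3,interpolation=cv2.INTER_CUBIC))
```

```text
(no output)
```

View pics/c1.png

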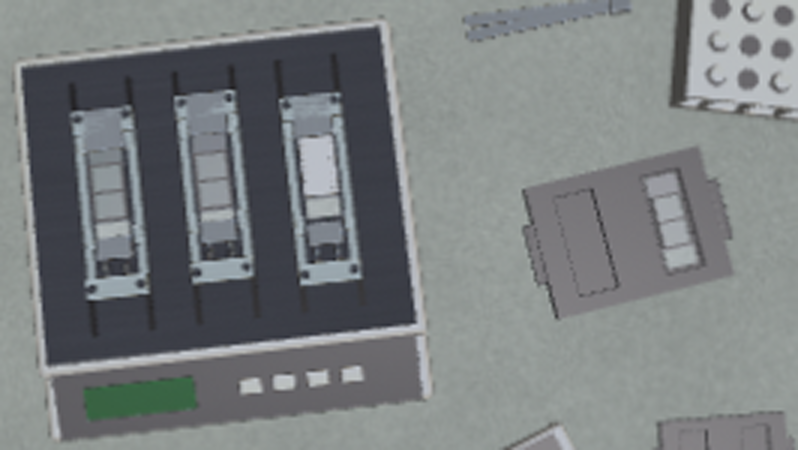

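Run:
```python
from h import *
p=cap('top')
f=lambda c,z:at(p,(168+c[0]/3,148+c[1]/3),z)
def q(n,cs,z):
    P=np.array([f(c,z)[:2] for c in cs]); print(n,np.round(P,4).tolist(),'c',np.round(P.mean(0),4),'sides',np.round([np.linalg.norm(P[i]-P[i-1]) for i in range(4)],4),
     'yaw',np.round(np.degrees([np.arctan2(*(P[a]-P[b])[::-1]) for a,b in((0,3),(1,2))]),1),np.round(np.degrees([np.arctan2(*(P[a]-P[b])[::-1])-np.pi/2 for a,b in((0,1),(3,2))]),1))
q('deck',[(20,65),(385,25),(420,328),(47,365)],.077)
q('tray',[(523,188),(698,147),(733,272),(558,320)],.012)
q('bay',[(555,196),(590,188),(618,288),(583,297)],.012)
q('lid',[(299,138),(336,134),(341,192),(303,196)],.092)
q('lid2',[(299,138),(336,134),(341,218),(307,222)],.092)
print(ray(p,(0,0))[0])
```

```text
deck [[0.6511, 0.2154], [0.6883, -0.0668], [0.4555, -0.0966], [0.4218, 0.1835]] c [0.5541 0.0589] sides [0.2315 0.2847 0.2347 0.2821] yaw [7.9 7.3] [7.5 6.9]
tray [[0.5706, -0.1849], [0.6077, -0.3304], [0.505, -0.3578], [0.4636, -0.2136]] c [ 0.5367 -0.2717] sides [0.1108 0.1501 0.1063 0.15  ] yaw [15. 15.] [14.3 16. ]
bay [[0.5645, -0.2112], [0.5717, -0.2401], [0.4903, -0.2627], [0.4825, -0.234]] c [ 0.5273 -0.237 ] sides [0.0851 0.0298 0.0845 0.0297] yaw [15.5 15.5] [14.  15.2]
lid [[0.5959, -0.0026], [0.5995, -0.0304], [0.5556, -0.035], [0.552, -0.0066]] c [ 0.5758 -0.0186] sides [0.044  0.028  0.0441 0.0286] yaw [5.2 6. ] [7.4 7.2]
lid2 [[0.5959, -0.0026], [0.5995, -0.0304], [0.5361, -0.0354], [0.5326, -0.01]] c [ 0.566  -0.0196] sides [0.0638 0.028  0.0636 0.0256] yaw [6.7 4.5] [7.4 7.9]
[ 0.45996835 -0.02492382  0.98079528]
```

```bash
python3 -m inch '[26,30,0,0,0,-0.013,0.65, 52,60,0,0,0,-0.026,0.65, 78,90,0,0,0,-0.039,0.65, 104,120,0,0,0,-0.052,0.65, 130,150,0,0,0,-0.064,0.65]' 20
python3 -m inch '[26,30,0,0,0,-0.013,0.65, 52,60,0,0,0,-0.026,0.65, 78,90,0,0,0,-0.039,0.65, 104,120,0,0,0,-0.052,0.65, 130,150,0,0,0,-0.064,0.65]'
python3 -m inch '[26,30,0,0,0,-0.013,0.65, 52,60,0,0,0,-0.026,0.65, 78,90,0,0,0,-0.039,0.65, 104,120,0,0,0,-0.052,0.65, 130,150,0,0,0,-0.064,0.65]'
python3 -m inch '[20,30,-20,0,0,0,0.65, 20,30,-50,0,0,0,0.65, 20,30,-50,0,0,0,0.65, 20,30,-50,0,0,0,0.65]'
python3 - <<'E'
from h import *
p=cap('wrist'); st=sensors.state(); print(st['tcp_rot'],st['ee_pos'],st['grip_width'])
cv2.imwrite('pics/w1.png',p['pixels'])
print(ray(p,(280,210)))
for d in eyes.look_for('slide',p)[:3]: print(d, at(p,d['box'][:2],.09))
E
```

```text
clock: 1.02
ee_pos: [0.2962, -0.3467, 0.4048]
tcp_rot: [-90.0, 0.0, -165.4]
wrist_force: [0.3, -1.7, 0.6]
grip_width: 0.0557
clock: 1.43
ee_pos: [0.4264, -0.1964, 0.405]
tcp_rot: [-90.0, 0.0, -169.0]
wrist_force: [1.0, -1.5, -0.1]
grip_width: 0.0554
clock: 1.85
ee_pos: [0.5565, -0.0463, 0.4048]
tcp_rot: [-90.0, 0.0, -172.6]
wrist_force: [0.1, -0.8, 0.1]
grip_width: 0.0553
clock: 2.18
ee_pos: [0.5749, -0.018, 0.3536]
tcp_rot: [-90.0, -0.2, -172.6]
wrist_force: [0.0, 0.0, 1.2]
grip_width: 0.0556
[-9.00035667e+01 -6.33662083e-02 -1.72630607e+02] [ 0.57516099 -0.01853944  0.35521819] 0.05521938608069409
(array([ 0.64843058, -0.00770358,  0.3223968 ]), array([-0.28995132, -0.04832987, -0.95589488]))
{'box': [274.4, 214.3, 33.0, 79.2], 'p': 0.79} [ 0.57414509 -0.01582394  0.09      ]
```

View pics/w1.png

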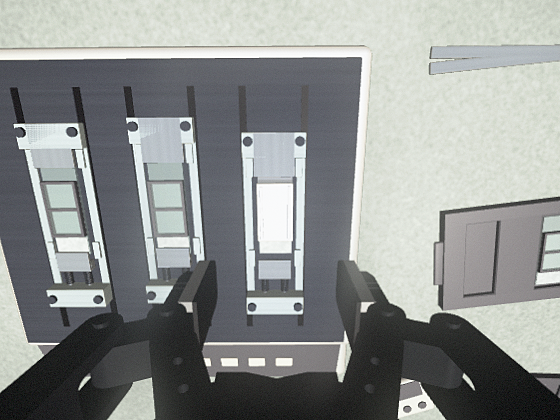

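The wrist view shows the tall slide's white lid at about (274,216), in the right-hand clip plate, midway between the open fingers. Next I'll measure the lid precisely.

Run:
```python
from h import *
p=cap('wrist')
g=p['pixels'].min(2)[160:275,235:315]
m=(g>225).astype(np.uint8)
n,l,s,c=cv2.connectedComponentsWithStats(m)
i=1+np.argmax(s[1:,4]);print(s[i])
pts=np.argwhere(l==i)[:,::-1]+[235,160]
r=cv2.boxPoints(cv2.minAreaRect(pts.astype(np.float32)));print(r)
P=np.array([at(p,x,.092) for x in r])[:,:2]
r2=cv2.minAreaRect((np.array([at(p,x,.092)[:2] for x in pts])*1000).astype(np.float32));print(r2)
# thermostat: slots/plate corners and deck edge
for uv,z in(((368,48),.078),((345,345),.078),((0,48),.078),((462,222),.012),((496,221),.012),((500,288),.012),((466,297),.012)): print(uv,np.round(at(p,uv,z),4))
```

```text
[  21   25   35   69 2314]
[[256. 185.]
 [290. 185.]
 [290. 253.]
 [256. 253.]]
((571.202392578125, -16.364160537719727), (52.96245193481445, 25.072221755981445), 7.991142749786377)
(368, 48) [ 0.6964 -0.0653  0.078 ]
(345, 345) [ 0.4589 -0.0945  0.078 ]
(0, 48) [0.6652 0.1824 0.078 ]
(462, 222) [ 0.5664 -0.2056  0.012 ]
(496, 221) [ 0.5717 -0.2391  0.012 ]
(500, 288) [ 0.4997 -0.2673  0.012 ]
(466, 297) [ 0.4846 -0.2345  0.012 ]
```

```bash
python3 -m inch '[0,1,-35,0,0,0,0.65, 0,1,-70,0,0,0,0.65, 0,1,-95,0,0,0,0.65, 0,1,-105,0,0,0,0.65, 0,1,-105,0,0,0,0.65]' 40
python3 -m inch '[0,0,0,0,0,0,0.25, 0,0,0,0,0,0,0.2, 0,0,0,0,0,0,0.15, 0,0,0,0,0,0,0.1, 0,0,0,0,0,0,0.1]' 40
python3 -m inch '[0,0,0,0,0,0,0.1, 0,0,0,0,0,0,0.1, 0,0,0,0,0,0,0.1]'
python3 - <<'E'
from h import *
cap('wrist','w2.png');st=sensors.state();print(st['wrist_force'],st['moment'],st['grip_width'])
E
```

```text
clock: 2.75
ee_pos: [0.5749, -0.018, 0.249]
tcp_rot: [-90.0, -0.1, -172.7]
wrist_force: [0.2, -0.5, 0.1]
grip_width: 0.0552
clock: 3.17
ee_pos: [0.5764, -0.0174, 0.2521]
tcp_rot: [-89.9, 0.2, -172.6]
wrist_force: [-1.0, -1.6, 6.4]
grip_width: 0.0248
clock: 3.42
ee_pos: [0.5764, -0.0174, 0.2521]
tcp_rot: [-89.9, 0.2, -172.6]
wrist_force: [-0.5, -0.8, 7.3]
grip_width: 0.0247
[ 0.09480904 -2.05436454  7.48378315] [-0.16191128  0.18715155  0.01627671] 0.025308471900409475
```

View pics/w2.png

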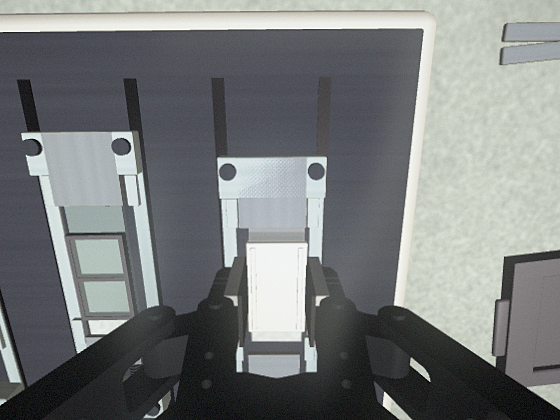

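The lid at (277,288) is centred between the pads, but the fingertips swung down onto the deck, giving 7 N upward. I'll open, raise the tool 5 mm and grip again.

```bash
python3 -m inch '[0,0,0,0,0,0,0.4, 0,0,0,0,0,0,0.4, 0,0,5,0,0,0,0.4, 0,0,5,0,0,0,0.4]' 40
python3 -m inch '[0,0,0,0,0,0,0.2, 0,0,0,0,0,0,0.1, 0,0,0,0,0,0,0.1, 0,0,0,0,0,0,0.1, 0,0,0,0,0,0,0.1]' 40
python3 -m inch '[0,0,0,0,0,0,0.1, 0,0,0,0,0,0,0.1]'
```

```text
clock: 3.8
ee_pos: [0.5758, -0.0172, 0.2558]
tcp_rot: [-90.0, 0.1, -172.6]
wrist_force: [0.2, 0.5, -0.2]
grip_width: 0.0344
clock: 4.22
ee_pos: [0.5758, -0.0172, 0.2555]
tcp_rot: [-90.0, 0.1, -172.6]
wrist_force: [-1.9, -0.4, 7.2]
grip_width: 0.0249
clock: 4.38
ee_pos: [0.5758, -0.0171, 0.2555]
tcp_rot: [-90.0, 0.1, -172.6]
wrist_force: [-0.8, 0.8, 7.2]
grip_width: 0.0248
```

```bash
python3 -m inch '[0,0,0.5,0,0,0,0.1, 0,0,0.5,0,0,0,0.1]'
python3 -m inch '[0,0,0.5,0,0,0,0.1, 0,0,0.5,0,0,0,0.1]'
```

```text
clock: 4.55
ee_pos: [0.5756, -0.0172, 0.2555]
tcp_rot: [-90.0, 0.0, -172.6]
wrist_force: [-0.2, 0.3, 3.5]
grip_width: 0.0249
clock: 4.72
ee_pos: [0.5755, -0.0172, 0.2555]
tcp_rot: [-90.0, -0.0, -172.6]
wrist_force: [0.2, 0.3, 2.0]
grip_width: 0.0244
```

```bash
python3 -m inch '[0,0,0.3,0,0,0,0.1, 0,0,0.3,0,0,0,0.1]'
python3 -m inch '[-0.5,-0.06,0,0,0,0,0.1, -1,-0.13,0,0,0,0,0.1, -1,-0.13,0,0,0,0,0.1]'
python3 -m inch '[-0.5,-0.06,0,0,0,0,0.1, -1,-0.13,0,0,0,0,0.1, -1,-0.13,0,0,0,0,0.1]'
```

```text
clock: 4.88
ee_pos: [0.5755, -0.0172, 0.2558]
tcp_rot: [-90.0, -0.0, -172.6]
wrist_force: [-0.5, 0.6, -1.0]
grip_width: 0.0247
clock: 5.13
ee_pos: [0.5744, -0.0173, 0.2559]
tcp_rot: [-90.0, -0.0, -172.6]
wrist_force: [0.5, 0.1, -0.4]
grip_width: 0.0246
clock: 5.38
ee_pos: [0.5734, -0.0175, 0.256]
tcp_rot: [-90.0, -0.0, -172.6]
wrist_force: [-0.3, 0.1, -0.1]
grip_width: 0.0249
```

```bash
python3 -m inch '[-0.5,-0.06,0,0,0,0,0.1, -1,-0.13,0,0,0,0,0.1, -1,-0.13,0,0,0,0,0.1]'
python3 -m inch '[-0.5,-0.06,0,0,0,0,0.1, -1,-0.13,0,0,0,0,0.1, -1,-0.13,0,0,0,0,0.1]'
```

```text
clock: 5.63
ee_pos: [0.5724, -0.0176, 0.256]
tcp_rot: [-90.0, -0.0, -172.6]
wrist_force: [0.6, -0.5, -1.0]
grip_width: 0.0249
clock: 5.88
ee_pos: [0.5715, -0.0177, 0.256]
tcp_rot: [-90.0, 0.0, -172.6]
wrist_force: [-1.0, 0.4, -0.6]
grip_width: 0.0245
```

```bash
python3 -m inch '[-0.5,-0.06,0,0,0,0,0.1, -1,-0.13,0,0,0,0,0.1, -1,-0.13,0,0,0,0,0.1]'
python3 -m inch '[-0.5,-0.06,0,0,0,0,0.1, -1,-0.13,0,0,0,0,0.1, -1,-0.13,0,0,0,0,0.1]'
```

```text
clock: 6.13
ee_pos: [0.5704, -0.0178, 0.256]
tcp_rot: [-90.0, -0.0, -172.6]
wrist_force: [-0.1, 0.8, -1.8]
grip_width: 0.0247
clock: 6.38
ee_pos: [0.5694, -0.018, 0.256]
tcp_rot: [-90.0, -0.0, -172.6]
wrist_force: [0.0, 0.4, -1.6]
grip_width: 0.0251
```

```bash
python3 -m inch '[-0.5,-0.06,0,0,0,0,0.1, -1,-0.13,0,0,0,0,0.1, -1,-0.13,0,0,0,0,0.1]'
python3 -m inch '[-0.5,-0.06,0,0,0,0,0.1, -1,-0.13,0,0,0,0,0.1, -1,-0.13,0,0,0,0,0.1]'
```

```text
clock: 6.63
ee_pos: [0.5684, -0.0181, 0.256]
tcp_rot: [-90.0, -0.0, -172.6]
wrist_force: [0.6, 1.0, -0.4]
grip_width: 0.0249
clock: 6.88
ee_pos: [0.5674, -0.0183, 0.256]
tcp_rot: [-90.0, -0.0, -172.6]
wrist_force: [-0.4, 0.0, 0.2]
grip_width: 0.0247
```

```bash
python3 -m inch '[-0.5,-0.06,0,0,0,0,0.1, -1,-0.13,0,0,0,0,0.1, -1,-0.13,0,0,0,0,0.1]'
python3 -m inch '[-0.5,-0.06,0,0,0,0,0.1, -1,-0.13,0,0,0,0,0.1, -1,-0.13,0,0,0,0,0.1]'
python3 - <<'E'
from h import *
cap('wrist','w3.png')
E
```

```text
clock: 7.13
ee_pos: [0.5664, -0.0184, 0.256]
tcp_rot: [-90.0, -0.0, -172.6]
wrist_force: [-0.5, 0.3, -0.6]
grip_width: 0.0246
clock: 7.38
ee_pos: [0.5654, -0.0185, 0.256]
tcp_rot: [-90.0, -0.0, -172.6]
wrist_force: [0.7, 0.3, -0.5]
grip_width: 0.0247
```

View pics/w3.png

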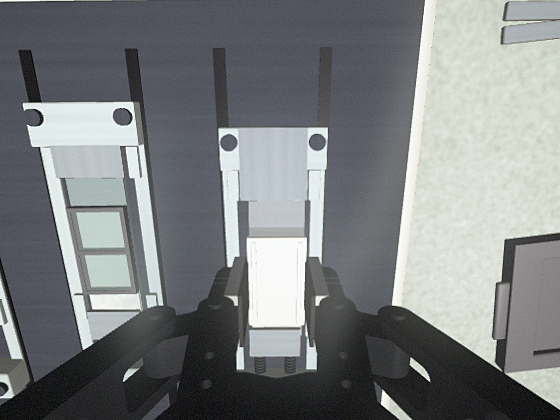

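The slide moves with the fingers: the lid is now at (277,282), with more bare glass showing behind the lip edge at row 200, and the stop's springs at row 365 are close. I'll go on pressing back.

```bash
python3 -m inch '[-0.5,-0.06,0,0,0,0,0.1, -1,-0.13,0,0,0,0,0.1, -1,-0.13,0,0,0,0,0.1]'
python3 -m inch '[-0.5,-0.06,0,0,0,0,0.1, -1,-0.13,0,0,0,0,0.1, -1,-0.13,0,0,0,0,0.1]'
```

```text
clock: 7.68
ee_pos: [0.5644, -0.0186, 0.256]
tcp_rot: [-90.0, -0.0, -172.6]
wrist_force: [0.3, -0.0, 0.0]
grip_width: 0.025
clock: 7.93
ee_pos: [0.5636, -0.0188, 0.256]
tcp_rot: [-90.0, 0.0, -172.6]
wrist_force: [0.4, 0.4, -0.5]
grip_width: 0.0248
```

```bash
python3 -m inch '[-0.5,-0.06,0,0,0,0,0.1, -0.7,-0.09,0,0,0,0,0.1, -0.7,-0.09,0,0,0,0,0.1]'; python3 -c "
from h import *;s=sensors.state();print(s['ee_pos'],s['wrist_force'],s['moment'])"
```

```text
clock: 8.18
ee_pos: [0.5633, -0.0188, 0.2562]
tcp_rot: [-90.0, 0.1, -172.6]
wrist_force: [3.8, 0.8, -0.8]
grip_width: 0.0249
[ 0.56329523 -0.01877288  0.25618365] [ 3.8425788   0.84567228 -0.75262811] [ 0.15974208 -0.82103605  0.03483575]
```

```bash
python3 -m inch '[-0.5,-0.06,0,0,0,0,0.1, -0.5,-0.06,0,0,0,0,0.1]';python3 -m inch '[-0.4,-0.05,0,0,0,0,0.1, -0.4,-0.05,0,0,0,0,0.1]'
```

```text
clock: 8.35
ee_pos: [0.5629, -0.0188, 0.2563]
tcp_rot: [-90.0, 0.1, -172.6]
wrist_force: [4.4, 0.8, -2.0]
grip_width: 0.0251
clock: 8.52
ee_pos: [0.5626, -0.0189, 0.2563]
tcp_rot: [-90.0, 0.1, -172.6]
wrist_force: [4.8, 0.8, -1.6]
grip_width: 0.0251
```

```bash
python3 -m inch '[-0.5,-0.06,-0.1,0,0,0,0.1, -0.5,-0.06,-0.1,0,0,0,0.1]';python3 -m inch '[-0.4,-0.05,-0.1,0,0,0,0.1, -0.4,-0.05,-0.1,0,0,0,0.1]';python3 -c "
from h import *;s=sensors.state();print(s['ee_pos'],s['wrist_force'],s['moment'])"
```

```text
clock: 8.68
ee_pos: [0.5624, -0.0189, 0.2564]
tcp_rot: [-90.0, 0.2, -172.6]
wrist_force: [6.5, 1.0, -2.2]
grip_width: 0.0252
clock: 8.85
ee_pos: [0.5622, -0.0189, 0.2564]
tcp_rot: [-90.0, 0.2, -172.6]
wrist_force: [7.9, 1.6, -1.8]
grip_width: 0.0249
[ 0.56217404 -0.01893756  0.2563838 ] [ 7.91117397  1.59357946 -1.83170325] [ 0.39079597 -1.54580328 -0.03536632]
```

```bash
python3 -m inch '[-0.4,-0.05,-0.1,0,0,0,0.1, -0.4,-0.05,-0.1,0,0,0,0.1]';python3 -m inch '[-0.2,-0.03,0,0,0,0,0.1, -0.2,-0.03,0,0,0,0,0.1]';python3 -c "
from h import *;s=sensors.state();print(s['ee_pos'],s['wrist_force'],s['moment'],s['tcp_rot'])"
```

```text
clock: 9.02
ee_pos: [0.562, -0.0189, 0.2564]
tcp_rot: [-90.0, 0.2, -172.6]
wrist_force: [7.9, 2.8, -0.8]
grip_width: 0.0249
clock: 9.18
ee_pos: [0.5618, -0.019, 0.2564]
tcp_rot: [-90.0, 0.2, -172.6]
wrist_force: [9.1, 1.5, -0.7]
grip_width: 0.025
[ 0.56184098 -0.01901501  0.25644848] [ 9.06589809  1.47267314 -0.71679434] [ 0.41500534 -1.75483029 -0.02413797] [ -90.00118846    0.23962558 -172.61217519]
```

```bash
python3 -m inch '[-1.2,-0.15,0.24,0.0008,-0.0062,0,0.1, -2.31,-0.30,0.47,0.0016,-0.0124,0,0.1]'; python3 -c "
from h import *;s=sensors.state();print(s['ee_pos'],s['wrist_force'],s['moment'],s['tcp_rot'])"
```

```text
clock: 9.35
ee_pos: [0.5596, -0.0193, 0.2569]
tcp_rot: [-90.0, 1.0, -172.6]
wrist_force: [8.2, 2.2, -0.8]
grip_width: 0.0249
[ 0.55957277 -0.01928362  0.25685886] [ 8.22636747  2.19866844 -0.84102563] [ 0.42680445 -1.80091601  0.00323059] [ -90.00344563    0.96289361 -172.60620518]
```

```bash
python3 -m inch '[-2.25,-0.29,0.47,0.0016,-0.0124,0,0.1, -4.5,-0.58,0.92,0.0032,-0.0248,0,0.1, -4.5,-0.58,0.92,0.0032,-0.0248,0,0.1]'; python3 -c "
from h import *;s=sensors.state();print(s['ee_pos'],s['wrist_force'],s['moment'],s['tcp_rot'])"
```

```text
clock: 9.6
ee_pos: [0.5547, -0.0199, 0.2579]
tcp_rot: [-90.0, 2.4, -172.6]
wrist_force: [8.7, 2.2, -2.6]
grip_width: 0.0246
[ 0.55473332 -0.01990942  0.2579496 ] [ 8.66880396  2.21841521 -2.55475292] [ 0.43501498 -1.97693449  0.01660566] [ -90.00148047    2.43454623 -172.61098058]
```

```bash
python3 -m inch '[-2.7,-0.35,0.45,0.0019,-0.0149,0,0.1, -5.35,-0.69,0.87,0.0039,-0.0298,0,0.1, -8.0,-1.04,1.27,0.0058,-0.0446,0,0.1, -10.7,-1.39,1.64,0.0077,-0.0595,0,0.1, -10.7,-1.39,1.64,0.0077,-0.0595,0,0.1]'; python3 -c "
from h import *;s=sensors.state();print(s['ee_pos'],s['wrist_force'],s['moment'],s['tcp_rot'])"
```

```text
clock: 10.02
ee_pos: [0.5439, -0.0213, 0.2596]
tcp_rot: [-90.0, 5.9, -172.6]
wrist_force: [8.6, 2.2, -3.3]
grip_width: 0.0244
[ 0.54385993 -0.02131335  0.259582  ] [ 8.63209003  2.1922164  -3.34267668] [ 0.4542861  -1.9808984   0.01435879] [ -89.99839809    5.8731642  -172.60976056]
```

```bash
python3 -m inch '[-3.62,-0.47,0.38,0.0026,-0.0198,0,0.1, -7.24,-0.94,0.68,0.0052,-0.0397,0,0.1, -10.8,-1.4,0.92,0.0077,-0.0595,0,0.1, -14.4,-1.87,1.07,0.0103,-0.0794,0,0.1, -14.4,-1.87,1.07,0.0103,-0.0794,0,0.1]'
python3 - <<'E'
from h import *
s=sensors.state();print(s['ee_pos'],s['wrist_force'],s['moment'],s['tcp_rot']);cap('wrist','w4.png')
E
```

```text
clock: 10.43
ee_pos: [0.5292, -0.0232, 0.2606]
tcp_rot: [-90.0, 10.5, -172.6]
wrist_force: [9.2, 2.5, -4.8]
grip_width: 0.025
[ 0.5292492  -0.02324699  0.26062119] [ 9.16475396  2.519323   -4.8365643 ] [ 0.34522887 -1.95559465  0.0022687 ] [ -89.99731146   10.46374307 -172.60899652]
```

View pics/w4.png

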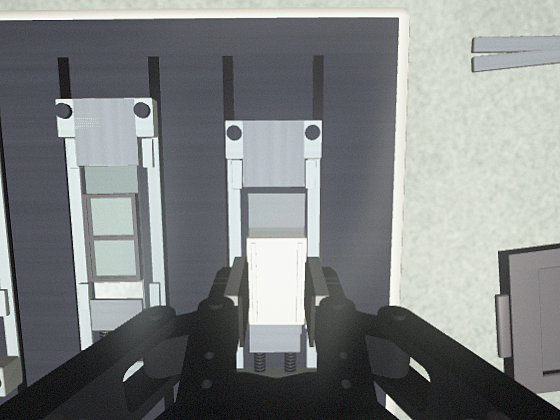

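The slide's far edge at row 193 stands raised and clear of the lip edge at row 188, and the grip is unchanged. I'll draw it out along its length.

```bash
python3 -m inch '[1.5,0.2,0.2,0,0,0,0.1, 3,0.4,0.4,0,0,0,0.1, 5,0.65,0.8,0,0,0,0.1, 5,0.65,0.8,0,0,0,0.1]'; python3 -c "
from h import *;s=sensors.state();print(s['ee_pos'],s['wrist_force'],s['moment'],s['tcp_rot'])"
```

```text
clock: 10.82
ee_pos: [0.5332, -0.0226, 0.2603]
tcp_rot: [-90.0, 10.1, -172.6]
wrist_force: [0.1, -0.5, -0.8]
grip_width: 0.0246
[ 0.53320249 -0.02262895  0.2603077 ] [ 0.11785263 -0.49989171 -0.83104706] [-0.02504611  0.18337265 -0.01303308] [ -90.00922501   10.09036566 -172.62479721]
```

```bash
python3 -m inch '[4,0.5,0.72,0,0,0,0.1, 8,1.0,1.44,0,0,0,0.1, 12,1.6,2.2,0,0,0,0.1, 16,2.1,3,0,0,0,0.1, 16,2.1,3,0,0,0,0.1]'; python3 -c "
from h import *;s=sensors.state();print(s['ee_pos'],s['wrist_force'],s['moment'],s['tcp_rot'])"
```

```text
clock: 11.23
ee_pos: [0.5506, -0.0204, 0.2639]
tcp_rot: [-90.0, 10.2, -172.6]
wrist_force: [0.1, -0.1, -0.1]
grip_width: 0.0245
[ 0.55055697 -0.02044695  0.26390219] [ 0.1385464  -0.08035845 -0.12186114] [0.04611638 0.20817508 0.00371572] [ -89.99472569   10.23633897 -172.61437862]
```

```bash
python3 -m inch '[0,0,15,0,0,0,0.1, 0,0,40,0,0,0,0.1, 0,0,65,-0.006,0.045,0,0.1, 0,0,75,-0.0145,0.111,0,0.1, 0,0,75,-0.023,0.1766,0,0.1]'
python3 -m inch '[-4,-30,0,0,0,0.026,0.1, -8,-65,0,0,0,0.052,0.1, -12,-100,0,0,0,0.078,0.1, -16,-135,0,0,0,0.105,0.1, -20,-170,0,0,0,0.131,0.1]'
python3 -m inch '[-2,-25,0,0,0,0,0.1, -4,-40,0,0,0,0,0.1, -4,-46,0,0,0,0,0.1, -4,-46,0,0,0,0,0.1]'
python3 - <<'E'
from h import *
s=sensors.state();print(s['ee_pos'],s['wrist_force'],s['tcp_rot'],s['grip_width']);p=cap('wrist');cv2.imwrite('pics/w5.png',p['pixels'])
E
```

```text
clock: 11.65
ee_pos: [0.55, -0.0206, 0.3421]
tcp_rot: [-89.9, 0.1, -172.6]
wrist_force: [0.2, 0.3, -1.5]
grip_width: 0.0247
clock: 12.07
ee_pos: [0.5292, -0.192, 0.3386]
tcp_rot: [-90.0, -0.0, -165.0]
wrist_force: [0.6, -0.3, -0.4]
grip_width: 0.025
clock: 12.4
ee_pos: [0.5254, -0.2376, 0.3384]
tcp_rot: [-90.0, -0.0, -165.2]
wrist_force: [0.1, 0.2, 0.0]
grip_width: 0.0247
[ 0.52542615 -0.23763441  0.33839266] [0.08842015 0.17970051 0.028478  ] [-9.00015976e+01 -3.40910873e-02 -1.65223555e+02] 0.024737840542599403
```

View pics/w5.png

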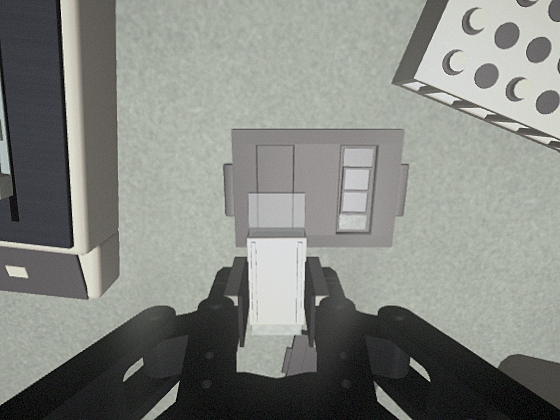

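The slide is held level, with the lid at (277,282) and its far glass edge at row 193. The tray's corners are at (233,129), (405,129), (391,247) and (237,245), and the empty bay runs from about (257,145) to (294,145), partly behind the slide. I'll compute the correction.

Run:
```python
from h import *
p=cap('wrist');s=sensors.state();T=s['ee_pos']
C=np.array([at(p,c,.012)[:2] for c in((233,129),(405,129),(391,247),(237,245))])
print(np.round(C,4),C.mean(0),[round(float(np.linalg.norm(C[i]-C[i-1])),4) for i in range(4)])
print('yaw',np.degrees(np.arctan2(*(C[0]-C[3])[::-1])),np.degrees(np.arctan2(*(C[1]-C[2])[::-1])),np.degrees(np.arctan2(*(C[0]-C[1])[::-1]))-90)
print('bay far',at(p,(257,145),.012),at(p,(294,145),.012))
a=np.radians(15);c=C.mean(0);print('bay',c+37e-3*np.array([-np.sin(a),np.cos(a)]))
zu=T[2]-.181
F=[at(p,u,zu+.003)[:2] for u in((249,193),(305,193))];print('glass far',F,np.linalg.norm(F[0]-F[1]),'centre',np.mean(F,0)-.038*np.array([np.cos(a),np.sin(a)]))
L=[at(p,u,zu+.017)[:2] for u in((248,238),(307,238))];print('lid far',L,np.linalg.norm(L[0]-L[1]),'centre',np.mean(L,0)-.022*np.array([np.cos(a),np.sin(a)]))
L=[at(p,u,zu+.017)[:2] for u in((250,325),(304,325))];print('lid near centre',np.mean(L,0)+.022*np.array([np.cos(a),np.sin(a)]),T)
```

```text
[[ 0.5716 -0.1849]
 [ 0.6095 -0.3284]
 [ 0.5028 -0.3555]
 [ 0.4671 -0.2123]] [ 0.53775664 -0.27026367] [0.108, 0.1484, 0.1101, 0.1476]
yaw 14.661684430264708 14.280585654785417 14.830118223125979
bay far [ 0.56363074 -0.20819674  0.012     ] [ 0.57189264 -0.23945737  0.012     ]
bay [ 0.52818033 -0.23452442]
glass far [array([ 0.55876073, -0.21418732]), array([ 0.56525432, -0.23874438])] 0.02540109807842998 centre [ 0.52530234 -0.23630097]
lid far [array([ 0.54304548, -0.21863213]), array([ 0.54950142, -0.2430354 ])] 0.025242791594278863 centre [ 0.52502308 -0.23652778]
lid near centre [ 0.52536731 -0.23609004] [ 0.52558683 -0.23594514  0.33845224]
```

```bash
python3 -m inch '[2.5,1.5,-30,0,0,0,0.1, 2.5,1.5,-65,0,0,0,0.1, 2.5,1.5,-100,0,0,0,0.1, 2.5,1.5,-123,0,0,0,0.1, 2.5,1.5,-123,0,0,0,0.1]'
python3 - <<'E'
from h import *
s=sensors.state();print(s['ee_pos'],s['wrist_force'],s['tcp_rot']);p=cap('wrist');cv2.imwrite('pics/w6.png',cv2.resize(p['pixels'][90:370,140:420],None,fx=2.1,fy=2.1))
E
```

```text
clock: 12.92
ee_pos: [0.5265, -0.2327, 0.2111]
tcp_rot: [-90.3, -0.4, -165.0]
wrist_force: [-1.0, 1.1, -0.2]
grip_width: 0.0246
[ 0.52648967 -0.23271488  0.21110009] [-1.01430029  1.14877413 -0.21169739] [ -90.29207524   -0.37047383 -165.0041139 ]
```

View pics/w6.png

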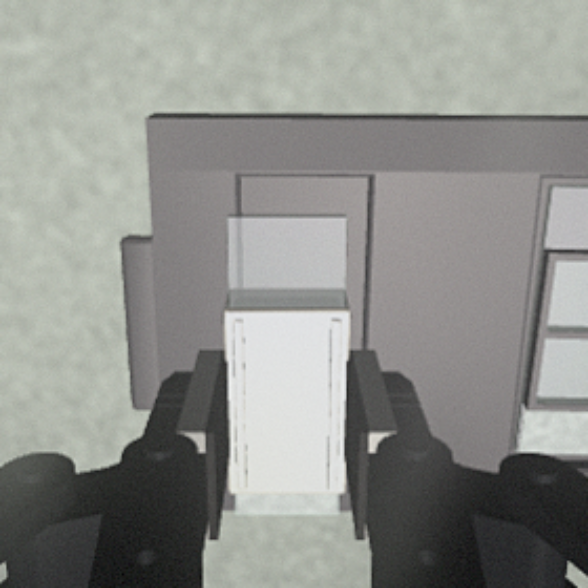

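The held slide is just above the bay: glass far corners at crop (228,216) and (346,216), bay far corners at crop (238,176) and (375,176).

Run:
```python
from h import *
p=cap('wrist');s=sensors.state();T=s['ee_pos'];print(T,s['tcp_rot'],s['wrist_force'])
f=lambda u,z:at(p,(140+u[0]/2.1,90+u[1]/2.1),z)[:2]
a=np.radians(14.8);e=np.array([np.cos(a),np.sin(a)])
B=[f(u,.012) for u in((238,176),(375,176))];b=np.mean(B,0)-.041*e
zu=T[2]-.1805
F=[f(u,zu+.003) for u in((228,216),(346,216))];c=np.mean(F,0)-.038*e
print('bay',b,np.linalg.norm(B[0]-B[1]),'slide',c,np.linalg.norm(F[0]-F[1]),'shift mm',(b-c)*1000)
```

```text
[ 0.52821445 -0.23388503  0.21569615] [-9.00567529e+01 -9.05308578e-02 -1.65027409e+02] [-0.35712253 -2.01665274  1.15932902]
bay [ 0.52874228 -0.23652462] 0.033762505372208734 slide [ 0.52698553 -0.23208942] 0.02504533234878887 shift mm [ 1.7567482  -4.43520592]
```

Run:
```python
from h import *
import pickle
p=cap('wrist');s=sensors.state();print(s['ee_pos'],s['tcp_rot'],s['dq'].round(2))
pickle.dump((p,s),open('p.pkl','wb'));cv2.imwrite('pics/w7.png',cv2.resize(p['pixels'][130:270,190:390],None,fx=4,fy=4,interpolation=cv2.INTER_CUBIC))
```

```text
[ 0.52877066 -0.23437759  0.21688766] [-8.99598855e+01  2.56909578e-02 -1.65042429e+02] [-0.46 -0.99  1.22 -0.11 -0.05 -0.09]
```

View pics/w7.png

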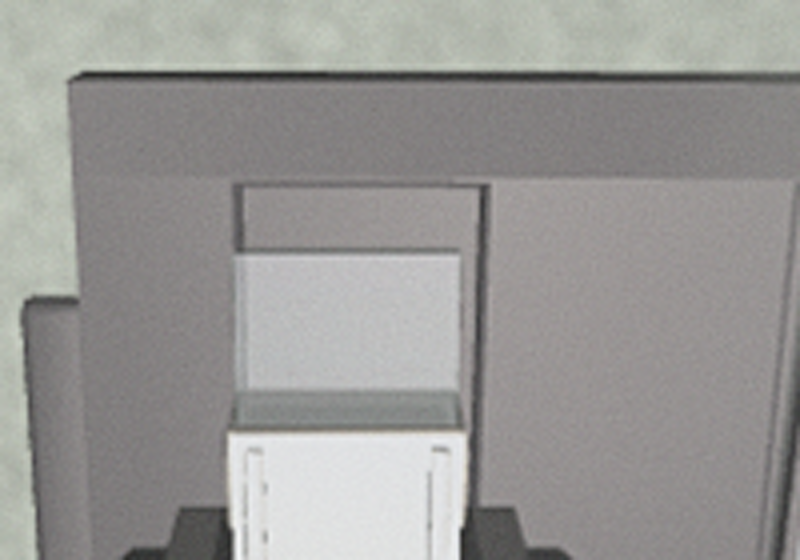

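The bay's far edge runs from crop (234,183) to (490,184), and the glass far edge from (235,252) to (460,252).

Run:
```python
from h import *
import pickle
p,s=pickle.load(open('p.pkl','rb'));T=s['ee_pos']
f=lambda u,z:at(p,(190+u[0]/4,130+u[1]/4),z)[:2]
a=np.radians(14.8);e=np.array([np.cos(a),np.sin(a)])
B=[f(u,.012) for u in((234,183),(490,184))];b=np.mean(B,0)-.041*e
F=[f(u,T[2]-.1775) for u in((235,252),(460,252))];c=np.mean(F,0)-.038*e
print('bay',b,np.linalg.norm(B[0]-B[1]),'slide',c,np.linalg.norm(F[0]-F[1]),'shift mm',(b-c)*1000)
print(np.degrees(np.arctan2(*(B[0]-B[1])[::-1]))-90,np.degrees(np.arctan2(*(F[0]-F[1])[::-1]))-90)
s=sensors.state();print(s['ee_pos'])
```

```text
bay [ 0.52808971 -0.23513379] 0.03358766630219616 slide [ 0.5281648  -0.23313389] 0.02522290405846633 shift mm [-0.0750883  -1.99990047]
14.73067889493754 14.960644221962113
[ 0.52877066 -0.23437759  0.21688766]
```

```bash
python3 -m inch '[0,-1.8,0,0,0,0,0.1, 0,-1.8,-8,0,0,0,0.1, 0,-1.8,-15,0,0,0,0.1, 0,-1.8,-20,0,0,0,0.1, 0,-1.8,-20,0,0,0,0.1]'
python3 -m inch '[0,0,0,0,0,0,0.1, 0,0,-1,0,0,0,0.1, 0,0,-2,0,0,0,0.1, 0,0,-2,0,0,0,0.1]'
```

```text
clock: 13.48
ee_pos: [0.5275, -0.2367, 0.1945]
tcp_rot: [-90.1, -0.1, -165.1]
wrist_force: [-0.7, -0.4, -0.2]
grip_width: 0.025
clock: 13.82
ee_pos: [0.528, -0.2369, 0.1935]
tcp_rot: [-90.0, -0.0, -165.1]
wrist_force: [-0.1, 0.2, -1.1]
grip_width: 0.0247
```

```bash
for i in 1; do python3 -m inch '[0,0.3,-1,0,0,0,0.1, 0,0.3,-2.5,0,0,0,0.1, 0,0.3,-2.5,0,0,0,0.1]'; done
python3 -m inch '[0,0,-0.7,0,0,0,0.1, 0,0,-1.5,0,0,0,0.1, 0,0,-1.5,0,0,0,0.1]'
```

```text
clock: 14.07
ee_pos: [0.528, -0.2365, 0.1909]
tcp_rot: [-90.0, -0.0, -165.1]
wrist_force: [-0.4, 0.8, -0.3]
grip_width: 0.0251
clock: 14.32
ee_pos: [0.528, -0.2365, 0.1894]
tcp_rot: [-90.0, -0.0, -165.1]
wrist_force: [0.1, 0.1, -1.2]
grip_width: 0.0246
```

```bash
python3 -m inch '[0,0,-0.5,0,0,0,0.1, 0,0,-1,0,0,0,0.1, 0,0,-1,0,0,0,0.1]'
python3 -m inch '[0,0,-0.5,0,0,0,0.1, 0,0,-1,0,0,0,0.1, 0,0,-1,0,0,0,0.1]'
```

```text
clock: 14.57
ee_pos: [0.528, -0.2365, 0.1885]
tcp_rot: [-90.0, -0.0, -165.1]
wrist_force: [-0.3, 0.9, -0.4]
grip_width: 0.0247
clock: 14.82
ee_pos: [0.5281, -0.2365, 0.1876]
tcp_rot: [-90.0, -0.0, -165.1]
wrist_force: [-0.6, -0.2, 0.1]
grip_width: 0.0248
```

```bash
python3 -m inch '[0,0,-0.5,0,0,0,0.1, 0,0,-0.8,0,0,0,0.1, 0,0,-0.8,0,0,0,0.1]'
python3 -m inch '[0,0,-0.5,0,0,0,0.1, 0,0,-0.8,0,0,0,0.1, 0,0,-0.8,0,0,0,0.1]'
```

```text
clock: 15.07
ee_pos: [0.528, -0.2365, 0.1875]
tcp_rot: [-90.0, -0.0, -165.1]
wrist_force: [-2.4, 1.4, 8.2]
grip_width: 0.0244
clock: 15.32
ee_pos: [0.5279, -0.2365, 0.1874]
tcp_rot: [-90.0, 0.0, -165.1]
wrist_force: [-5.9, 1.2, 16.0]
grip_width: 0.0248
```

Contact came at z = 0.1875, exactly the height predicted for the bay floor. I'll ease off the force, then release.

```bash
python3 -m inch '[0,0,0.7,0,0,0,0.1, 0,0,1.3,0,0,0,0.1, 0,0,1.3,0,0,0,0.1]' 20
python3 -m inch '[0,0,0,0,0,0,0.33, 0,0,0,0,0,0,0.4, 0,0,0,0,0,0,0.5, 0,0,0,0,0,0,0.5]'
python3 -m inch '[0,0,10,0,0,0,0.5, 0,0,30,0,0,0,0.5, 0,0,65,0,0,0,0.5, 0,0,100,0,0,0,0.5, 0,0,120,0,0,0,0.5]'
python3 -m inch '[-20,0,10,0,0,0,0.5, -50,0,20,0,0,0,0.5, -50,0,20,0,0,0,0.5, -50,0,20,0,0,0,0.5, -50,0,20,0,0,0,0.5]'
python3 - <<'E'
from h import *
p=cap('wrist');s=sensors.state();print(s['ee_pos'],s['tcp_rot'],s['wrist_force'])
import pickle;pickle.dump(p,open('p.pkl','wb'))
cv2.imwrite('pics/w8.png',cv2.resize(p['pixels'][100:350,130:430],None,fx=2.4,fy=2.4,interpolation=cv2.INTER_CUBIC))
E
```

```text
clock: 15.57
ee_pos: [0.5281, -0.2366, 0.1875]
tcp_rot: [-90.0, -0.0, -165.1]
wrist_force: [-1.9, 0.8, 5.1]
grip_width: 0.0248
clock: 15.9
ee_pos: [0.528, -0.2365, 0.1871]
tcp_rot: [-90.0, -0.0, -165.1]
wrist_force: [0.1, -0.2, 0.8]
grip_width: 0.0427
clock: 16.32
ee_pos: [0.5284, -0.2367, 0.3116]
tcp_rot: [-89.9, 0.1, -165.1]
wrist_force: [0.1, -0.5, 0.9]
grip_width: 0.0427
clock: 16.73
ee_pos: [0.4782, -0.2366, 0.3279]
tcp_rot: [-90.0, 0.0, -165.1]
wrist_force: [0.2, 0.3, -0.2]
grip_width: 0.0427
[ 0.47848234 -0.23660815  0.32746256] [-8.99777634e+01  3.51503659e-03 -1.65115849e+02] [ 0.77878051 -0.51921018  0.20614271]
```

View pics/w8.png

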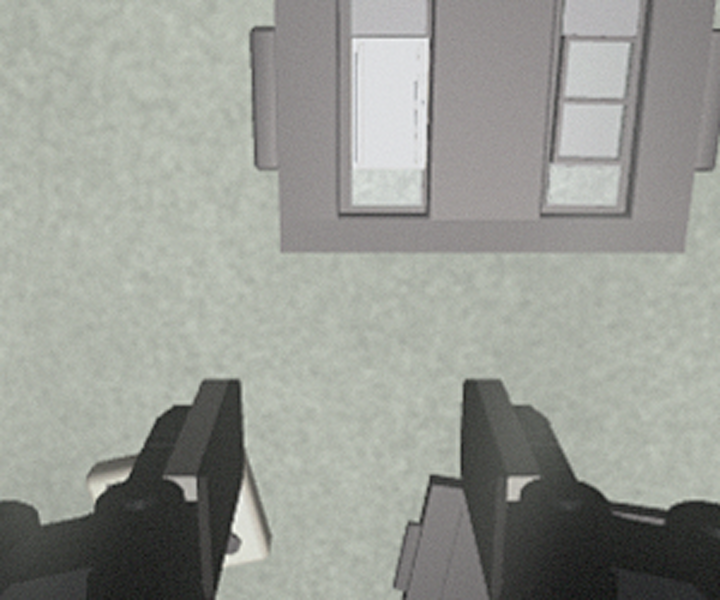

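The slide lies in the bay: its near glass end, crop (352–427, 206), is inside the rim edge, crop (340–430, 213), and parallel to it. It sits about 2 mm off centre in y. The fingers are clear of everything, so I'm handing the job in.

```bash
python3 -c "
from h import *
print(ctrl.finish_job())"
```

```text
the job is handed in; nothing more can be done
None
```

The tall chamber slide is out of the right-hand station and lying in the empty bay of the 110 x 150 mm tray. I handed the job in at about 17 s of the 48 s allowed; the hand-in gives no verdict.

**How it went**
- **Pressing back:** the slide moved about 12 mm before it met the sprung stop. I then pressed by feel to about 9 N, inside the 9 to 11 N margin.
- **Tilting:** I raised the far end to about 0.18 rad with the near end held against the stop. The push along the slide stayed at about 9 N and the total wrist force reached about 11 N.
- **Drawing out:** I drew it about 21 mm along its length, lifted it, levelled it and carried it to the bay.
- **Setting down:** it touched at TCP height 187.5 mm, the height I had predicted for the bay floor. I released it there and backed off.

**Last checks**
- **Position:** the final picture shows the near end inside the bay and parallel to its walls, about 2 mm off centre in y.
- **Robot:** the wrist force was about 0 N and the fingers were clear.
- **Not seen directly:** the far end was cut off in that last crop, so that it lies flat rests on the touchdown height.

**Things that disagreed**
- **First grip:** it pressed down with about 7 N because the pads swing forward as they close. Regripping 5 mm higher gave the same 7 N, so I eased it off in small steps before pressing back.
- **Set-down:** I pressed about 16 N onto the bay floor for a moment.
- **Bay estimate:** one reading mixed a picture with a later camera pose, so I discarded it and measured again.
- **Pictures:** I viewed 11, one over the budget.

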